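Close the sample box, then open the safety-capped disinfectant jug

ROBOT

A 7-joint arm with a two-finger parallel gripper is mounted at the origin on the work surface. World frame = base frame: x ahead of the robot, y to its left, z up, the work surface at z = 0. Lengths are in m, angles in degrees, forces in N, time in s.
With the tool pointing down it reaches from about 0.425 to 0.875 m from the base axis. Payload 4.7 kg.
Tool frame: the origin (TCP) lies between the finger pads; the fingertips stand 19 mm ahead of it and the grasp point (between the pads) is the TCP; x points along the fingers, z is the direction in which the jaws open and shut, and the axes are right-handed (so a half turn about x gives the same grasp; the last joint's range is limited). The gripper opens to 87 mm and grips with 3 to 60 N. Pads are 19 mm wide; open, the fingers measure 117 mm over their backs; the gripper's body (75 mm by 190 mm) begins 51 mm behind the grasp point.
Start: joints at [70.709, 18.392, -4.016, 83.108, 1.295, 78.541, -3.26], TCP at [0.223, -0.61, 0.242] pointing down, gripper open.
Joint ranges: [-163.93, 163.93], [-17.29, 119.83], [-79.2, 71.16], [3.27, 140.29], [-89.18, 269.18], [5.43, 117.66], [-154.24, 154.24]. Speed limits (degrees/s): [147.25, 147.25, 180, 180, 180, 180, 180].

INTERFACE

Orientations are given as [roll, pitch, yaw] about the fixed x, y, z axes, in that order (R = Rz(yaw) Ry(pitch) Rx(roll)).
In Python, from cell import monitor, read_camera, camera_model, env, regions_of gives the robot as it stands. The module is installed in compiled form; this text tells all that it offers.
- The arm moves only by the tool step_arm, never from a script. Its argument "deltas" is a list of rows, each a list of 5 numbers: the gripper's target within -1 to 1 (fully open at 1, half-way at 0, shut at -1), then the shift along the tool's x, y, z in m, then the turn about the tool's x in degrees. A call has 1 to 12 rows; each row is the pose to reach, as a shift and turn from the pose commanded when the call began, along the tool's axes at that moment; what a row does not reach only later rows make up. A row lasts 1/8 s, in which the tool goes at most 62.5 mm and 10.7 degrees, less where a joint would pass 70% of its speed; a pose out of reach is approached as far as the arm can. A call with a gripper value outside its range is refused whole. The fingers move at their own pace and stop on an object; "newtons" is the grip in N (left out, the last holds). Time passes only in rows, so rows that repeat a pose let the fingers close. It gives the time, the measured TCP pose, the force and the opening at its end, in the units of the state.
- monitor.get_obs(): the state, without advancing time (a new reading comes with each control period).
- read_camera(name): name is "scene" or "top"; returns (picture, depth): 400x640x3 uint8, red, green, blue; 400x640 float32, m along the optical axis (not along the pixel's ray), 0 where there is no reading.
- camera_model(name): a dict with "fx", "fy", "cx", "cy" (pixels), "xyz" and "attitude" of the camera in the world. Camera axes: x right, y down, z forward; pixel columns grow to the right and rows downward; lengths in m; the calibration is good to about 2 mm. A picture is of the moment at which its call begins. camera_model takes no time and is no camera call.
- env.sign_off(): hands the job in, once; it reports no verdict.
Trained networks look in the newest picture that a camera, given by its name, has taken for a name from the list of things; names that differ only in an ending like _2 or _b are one class to them, and where a whole thing is asked for, a point or a joint stands for the part that bears it (a point fixed in the world has none). Each returns a list of dicts, best first, with "p" (0 to 1); they miss things now and then, are a little off and sometimes report something else, mostly with a low value. They report only what shows in the picture. A call takes as long as a camera call. They do not tell look-alikes from the thing itself.
- regions_of(camera, thing): "pixels" (400x640 bool, what is visible of it) and "pixel" ([column, row] in pixels, amid what is visible of it).
The state is a dict: "time_s": time; "qpos": joint angles; "joint_velocities": joint speeds; "effort": joint torques, N m; "tool_pos": TCP position; "tool_rot": TCP orientation; "force": force on the tool from outside, world axes, zero at the start; "wrist_torque": the same for the moment, N m; "grip_width": finger opening in m.
Only numpy, scipy, OpenCV 4.12 (cv2) and the standard library are available. Lean on these libraries where they do the work, as an engineer would, in place of code of your own. Each camera call takes 0.05 s, during which the arm holds its last target. There are 200 camera calls.

TASK

First gently lower the green hinged lid of the seed-potato sample box until it is fully closed, so nothing can drip on the potatoes. Then open the blue disinfectant jug: press its red safety cap straight down, keep it pressed while turning it about 70 degrees counter-clockwise (seen from above) to free it, lift it off, and finish with the gripper still holding the cap upright, about 7 cm up and straight above the jug's neck. Leave the cup, brush, flask and can where they are.

Things in the scene. Friction and masses are not known exactly. Their poses are not given: they have to be found in the camera images.
- sample_box: Cream slotted plastic box of potatoes, 180 mm (its x) by 220 mm (its y) by 80 mm high, fixed to the bench. Origin: centre of its underside. The lid's hinge runs along its +x top edge, parallel to its y. It stands on either the left or the right of the bench; the jug is on the other side.
- lid (a joint): Hinge angle of the green lid in rad: 0 = closed flat on the box, grows as it opens, up to 1.6. A stiff friction hinge: the lid (200 g) stays where it is left and does not fall. It takes about 1 to 2 N on the tab to move it down; nothing latches. Lower it slower than 2.5 rad/s.
- lid_hinge (a point): Point on the hinge line, in the middle of the lid's width, level with the lid's underside (80 mm above the bench). Its axes turn with the lid: from the hinge the lid runs along its own -x, its outer (upper) face looks along its own +z; the lid is 180 mm long, 220 mm wide, 8 mm thick.
- lid_tab (a point): Middle of the outer face of the flat tab on the lid's free edge, 188 mm from the hinge line. The tab (90 mm wide, 8 mm thick) stands 20 mm out past the box's front edge; push here to lower the lid.
- jug: Blue rectangular jug 118 by 92 mm in a steel cradle (136 by 112 mm) fixed to the bench, so it cannot move or turn. Origin: centre of its underside on the bench. Flat shoulder 142 mm above the origin; the neck stands on the jug's vertical axis; carrying handle on its +x side, reaching 98 mm from the axis and up to 134 mm high.
- safety_cap: Loose red ribbed round cap, 48 mm in diameter, 34 mm tall, 35 g. Origin: centre of its underside, z up to its flat top. Fitted, the origin lies 160 mm above the jug's origin (18 mm above the shoulder) and its x axis (white mark on top) points along the jug's x. It turns only while pressed at least 4.5 mm down, and only counter-clockwise seen from above (clockwise is blocked).
- cap_top (a point): Centre of the cap's flat top, 34 mm above its origin; 194 mm above the bench when fitted. A spring inside pushes the cap up into its lock: about 6 N at rest, 14 N at 5.5 mm down, hard stop at 7 mm and 16 N.
- neck_top (a point): On the jug's axis, top of the fixed neck inside the cap, 174 mm above the bench; the spring's plunger stands 10 mm higher. Two lugs hold the cap on the neck; they come free between 50 and 125 degrees of turn, then the cap lifts straight off.
- dosing_cup: White cup, 66 mm across, 75 mm high, loose on the bench between box and jug; leave it. Origin: centre of its underside.
- brush: Flat hand brush with a wooden handle, about 200 mm long along its x, handle towards the robot, lying loose on the bench between the robot and the cup; leave it. Origin: on its underside.
- spray_flask: Yellow flask 68 mm across, 190 mm high, loose at the back of the bench; leave it. Origin: centre of its underside.
- tag_can: Can 80 mm across, 100 mm high, loose at the left of the bench; leave it. Origin: centre of its underside.
Things that resemble listed ones, but are neither listed nor needed, are in the scene too. Of the things shaped like the safety_cap, the red one is meant.

How it is judged:
By the outcome, as a careful person would: the job done as asked, in the order asked, and still so for the second after the job is handed in, while the arm keeps its last pose, push and grip.
It also fails if it takes over 54 s, if anything falls off the work surface, if the arm or the gripper's body presses on something with over 40 N, if the wrist force passes 120 N, or if a joint passes its speed limit or range.

## Working session

There is one attempt and no reset: what is moved stays moved. The work goes in short steps, Python scripts to look and compute and a tool call to move; the robot and the scene stay as the last step left them, time stands still between calls to the robot, and variables do not carry over. Pictures are saved under pics/ and viewed, about 8 in all and at most 12, crops included, and the job is handed in when it is done.

Besides the shell and the picture viewer there is one more tool, called after "Request:" as name(argument=value, ...) on one line, values as JSON. step_arm: Moves the arm, as the interface text tells. Its arguments: {"type":"object","properties":{"deltas":{"type":"array"},"newtons":{"type":"number"}},"required":["deltas"]}

```bash
mkdir -p pics; cat > h.py <<'E'
import numpy as np, cv2
from scipy.spatial.transform import Rotation as R
from cell import monitor, read_camera, camera_model, env, regions_of
def cam(n):
    m=camera_model(n); return m
def cloud(n,d):
    m=cam(n); v,u=np.mgrid[0:400,0:640]
    P=np.stack([(u-m["cx"])/m["fx"]*d,(v-m["cy"])/m["fy"]*d,d],-1)
    a=m["attitude"]; a=np.array(a)
    Rm=a if a.shape==(3,3) else R.from_euler('xyz',a,degrees=True).as_matrix()
    return P@Rm.T+np.array(m["xyz"])
E
python3 - <<'E'
from h import *
print(monitor.get_obs())
for n in("scene","top"):
    p,d=read_camera(n); cv2.imwrite(f"pics/{n}0.png",p[:,:,::-1]); print(cam(n))
    W=cloud(n,d); np.savez(f"{n}0.npz",p=p,d=d,W=W)
    for t in ["sample_box","lid","lid_tab","jug","safety_cap","dosing_cup","brush","spray_flask","tag_can"]:
        for r in regions_of(n,t)[:3]:
            m=r["pixels"]&(d>0); print(n,t,round(r["p"],2),np.round(r["pixel"]),m.sum(),np.round(np.median(W[m],0),3) if m.any() else None, np.round(np.percentile(W[m],[2,98],axis=0),3).tolist() if m.any() else None)
E
```

```text
{'time_s': 0.0, 'qpos': array([70.70843241, 18.44039315, -4.01463688, 83.17747844,  1.29489622,
       78.53858317, -3.26021289]), 'joint_velocities': array([ 0.01646179, -0.05362169, -0.00519651, -0.03203731, -0.05620757,
        0.05290489,  0.01580901]), 'effort': array([ 9.75880430e-04, -4.91290784e+01, -4.03595427e-01, -3.12524736e+01,
       -6.41063601e-02,  4.37052338e-02,  1.71541378e-04]), 'tool_pos': array([ 0.22313777, -0.60994018,  0.24042365]), 'tool_rot': array([-176.945039  ,   89.8886215 ,  113.15525281]), 'force': array([ 0.32696491, -0.31383468,  0.14580182]), 'wrist_torque': array([0.03451887, 0.00560051, 0.06502762]), 'grip_width': 0.08693304232181938}
{'fx': 364.8644891101696, 'fy': 364.8644891101696, 'cx': 317.93385311542613, 'cy': 194.44638509452764, 'xyz': array([1.32019811, 0.13784936, 0.99069432]), 'attitude': array([-1.38222414e+02,  7.26340134e-02,  9.39828225e+01])}
scene sample_box 0.87 [362. 197.] 5362 [0.565 0.229 0.135] [[0.481, 0.122, 0.006], [0.621, 0.337, 0.216]]
scene lid 0.62 [364. 188.] 4242 [0.55  0.23  0.152] [[0.481, 0.125, 0.09], [0.616, 0.
[... 1600 characters left out ...]
[462. 212.] 340 [ 0.497 -0.263  0.192] [[0.476, -0.288, 0.166], [0.52, -0.244, 0.196]]
top safety_cap 0.63 [490. 233.] 274 [ 0.464 -0.395  0.031] [[0.441, -0.43, -0.0], [0.486, -0.375, 0.036]]
top dosing_cup 0.78 [355. 184.] 388 [ 0.619 -0.005  0.019] [[0.58, -0.031, -0.001], [0.64, 0.025, 0.075]]
top brush 0.72 [354. 248.] 621 [0.424 0.    0.017] [[0.316, -0.016, -0.0], [0.495, 0.022, 0.022]]
top brush 0.65 [154. 242.] 914 [0.448 0.576 0.096] [[0.411, 0.551, -0.0], [0.486, 0.625, 0.103]]
top spray_flask 0.73 [398. 136.] 715 [ 0.731 -0.114  0.124] [[0.711, -0.15, 0.008], [0.765, -0.089, 0.191]]
top tag_can 0.86 [153. 246.] 866 [0.447 0.573 0.097] [[0.411, 0.551, 0.019], [0.482, 0.62, 0.103]]
```

```bash
python3 - <<'E'
from h import *
t=np.load("top0.npz"); s=np.load("scene0.npz")
a=cv2.resize(s["p"][120:290,130:500],None,fx=2.1,fy=2.1)[:,:777]
b=cv2.resize(t["p"][120:280,400:560],(240,240)); c=cv2.resize(t["p"][110:310,130:560],(537,240))
cv2.imwrite("pics/c1.png",np.vstack([a,np.hstack([c,b])])[:,:,::-1])
# lid plane fit
for n,z in(("top",t),("scene",s)):
    W=z["W"];p=z["p"].astype(int)
    g=(p[...,1]>p[...,0]+25)&(p[...,1]>p[...,2]+15)&(W[...,0]>.45)&(W[...,0]<.66)&(W[...,1]>.05)&(W[...,1]<.4)&(W[...,2]>.06)
    q=W[g];
    from numpy.linalg import svd
    for _ in range(4):
        c=np.median(q,0) if _==0 else q.mean(0); n_=svd(q-q.mean(0),full_matrices=False)[2][2]; r=(q-q.mean(0))@n_; q=q[abs(r)<.006]
    print(n,g.sum(),len(q),q.mean(0).round(3),n_.round(3),np.percentile(q,[0.5,99.5],axis=0).round(3).tolist(), 'tilt from z',np.degrees(np.arccos(abs(n_[2]))))
    # cap top by height
    k=(abs(W[...,2]-.194)<.004)&(np.hypot(W[...,0]-.497,W[...,1]+.265)<.05)
    (u,v),rr=cv2.minEnclosingCircle(W[k][:,:2].astype(np.float32)*1000); print("cap top",k.sum(),W[k].mean(0).round(4),u,v,rr)
    wh=k&(p.min(-1)>140); print("white",wh.sum(),W[wh].mean(0).round(4) if wh.any() else 0)
    sh=(abs(W[...,2]-.142)<.004)&(np.hypot(W[...,0]-.497,W[...,1]+.265)<.1)
    print("shoulder",sh.sum(),cv2.minAreaRect((W[sh][:,:2]*1000).astype(np.float32)))
E
```

```text
top 3479 3477 [0.544 0.231 0.157] [0.688 0.056 0.723] [[0.473, 0.122, 0.085], [0.622, 0.341, 0.223]] tilt from z 43.6821183232817
cap top 253 [ 0.4986 -0.2669  0.1927] 498.72088623046875 -267.3507995605469 23.563156127929688
white 2 [ 0.5107 -0.2718  0.1947]
shoulder 591 ((498.39910888671875, -266.69769287109375), (76.36833190917969, 98.90457153320312), 69.01239013671875)
scene 4164 4127 [0.551 0.231 0.152] [-0.689 -0.059 -0.723] [[0.477, 0.123, 0.087], [0.621, 0.34, 0.223]] tilt from z 43.72658797459909
cap top 136 [ 0.501  -0.2687  0.1941] 498.6266174316406 -269.5191345214844 25.214006423950195
white 0 0
shoulder 356 ((500.23126220703125, -270.0270080566406), (77.94999694824219, 100.5949478149414), 68.55541229248047)
```

View pics/c1.png

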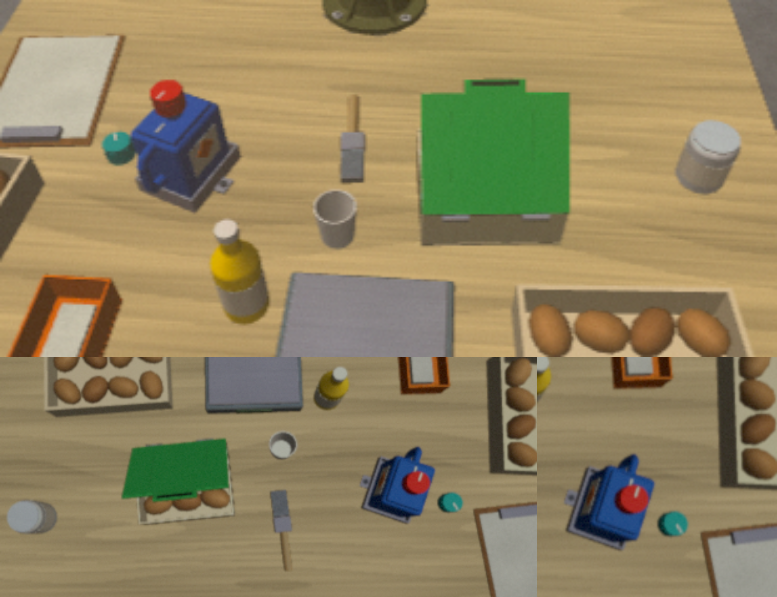

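Red cap on the jug at top-camera pixel (462,212), teal look-alike cap on the bench at (490,233). The red one sits on the blue jug's neck and so is the one meant; the enlarged crop at lower right confirms it. The lid is about 44° open, and the box is at the left.

```bash
cat >> h.py <<'E'
def mv(target_xyz, yaw_jaw=None):
    o=monitor.get_obs(); A=R.from_euler('xyz',o["tool_rot"],degrees=True).as_matrix()
    out=A.T@(np.array(target_xyz)-o["tool_pos"])
    z=A[:,2]; cur=np.degrees(np.arctan2(z[1],z[0])); t=None
    if yaw_jaw is not None: t=-((yaw_jaw-cur+90)%180-90)
    return out.round(4), t, cur
E
python3 - <<'E'
from h import *
o=monitor.get_obs(); print(R.from_euler('xyz',o["tool_rot"],degrees=True).as_matrix().round(3))
print(mv((.223,-.61,.32),94.7)); print(mv((.52,-.2,.32))); print(mv((.487,.226,.27)))
E
```

```text
[[-0.     0.939  0.344]
 [-0.     0.344 -0.939]
 [-1.    -0.     0.   ]]
(array([-0.0784, -0.0002, -0.0005]), np.float64(15.397052989540214), np.float64(-69.90294701045978))
(array([-0.0785,  0.4196, -0.2835]), None, np.float64(-69.90294701045978))
(array([-0.0285,  0.535 , -0.6949]), None, np.float64(-69.90294701045978))
```

Request:
step_arm(deltas=[[-1, -0.05, 0.02, -0.015, 5], [-1, -0.078, 0.07, -0.047, 10], [-1, -0.078, 0.12, -0.08, 15.4], [-1, -0.078, 0.17, -0.115, 15.4], [-1, -0.078, 0.22, -0.149, 15.4], [-1, -0.078, 0.27, -0.182, 15.4], [-1, -0.078, 0.32, -0.216, 15.4], [-1, -0.078, 0.37, -0.25, 15.4], [-1, -0.078, 0.42, -0.283, 15.4], [-1, -0.078, 0.42, -0.283, 15.4]], newtons=40)

```text
time_s: 2.25
tool_pos: [0.5233, -0.1939, 0.3198]
tool_rot: [140.2, 89.8, 55.5]
force: [-1.0, -0.7, 0.9]
grip_width: 0.002
```

```bash
python3 - <<'E'
from h import *
print(mv((.487,.226,.27),94.7)); o=monitor.get_obs(); print(o['tool_pos'],o['qpos'],o['force'],o['grip_width'])
E
```

```text
(array([ 0.0508,  0.0027, -0.4214]), np.float64(0.6128846535349339), np.float64(-84.68711534646509))
[ 0.52328565 -0.19394555  0.31980536] [ 39.51819665   6.84693043 -23.91676682  88.65634274   2.62164724
  85.03103983 -69.15889755] [-0.99760259 -0.73441945  0.91215779] 0.0020216631138429263
```

Request:
step_arm(deltas=[[-1, 0.0, 0, -0.055, 0.5], [-1, 0.0, 0, -0.11, 0.5], [-1, 0, 0, -0.165, 0.5], [-1, 0, 0, -0.22, 0.5], [-1, 0.01, 0, -0.275, 0.5], [-1, 0.02, 0, -0.33, 0.5], [-1, 0.035, 0.001, -0.38, 0.5], [-1, 0.048, 0.002, -0.42, 0.5], [-1, 0.048, 0.002, -0.42, 0.5]])

```text
time_s: 3.38
tool_pos: [0.4866, 0.221, 0.2707]
tool_rot: [-114.0, 89.9, 160.6]
force: [0.6, -0.1, 1.0]
grip_width: 0.0007
```

```bash
python3 - <<'E'
from h import *
o=monitor.get_obs(); print(o['tool_pos'],o['qpos'],o['force'],mv((.487,.226,.27),94.7))
y=np.radians(4.7); H=np.array([.618,.237])
for th in list(range(44,-1,-4))+[-2]:
    a=np.radians(th); r=.188*np.cos(a)+.008*-np.sin(a)   # horizontal dist of tab outer point from hinge
    h=.08+.188*np.sin(a)+.008*np.cos(a)
    xy=H-r*np.array([np.cos(y),np.sin(y)])
    print(th,mv((*xy,h+.0095*np.tan(a)+.019))[0])
E
```

```text
[0.48656992 0.22102282 0.27065072] [  15.19131618    6.76946265  -45.4784255    95.70039521    4.80746056
   79.6561191  -116.43933081] [ 0.58420202 -0.08919676  1.02183161] (array([ 0.0007,  0.0008, -0.0049]), np.float64(-0.18095179847665577), np.float64(-85.48095179847665))
44 [ 0.0261  0.0027 -0.0051]
40 [ 0.0367 -0.0065 -0.0051]
36 [ 0.0478 -0.015  -0.0051]
32 [ 0.0594 -0.0228 -0.005 ]
28 [ 0.0713 -0.0298 -0.005 ]
24 [ 0.0837 -0.0361 -0.005 ]
20 [ 0.0965 -0.0415 -0.0049]
16 [ 0.1095 -0.046  -0.0049]
12 [ 0.1228 -0.0497 -0.0049]
8 [ 0.1363 -0.0525 -0.0049]
4 [ 0.15   -0.0544 -0.0049]
0 [ 0.1638 -0.0554 -0.0048]
-2 [ 0.1707 -0.0556 -0.0048]
```

Request:
step_arm(deltas=[[-1, 0.018, 0.003, -0.005, 0], [-1, 0.026, 0.003, -0.005, 0], [-1, 0.037, -0.0065, -0.005, 0], [-1, 0.048, -0.015, -0.005, 0], [-1, 0.059, -0.023, -0.005, 0], [-1, 0.071, -0.03, -0.005, 0], [-1, 0.084, -0.036, -0.005, 0], [-1, 0.0965, -0.0415, -0.005, 0], [-1, 0.1095, -0.046, -0.005, 0], [-1, 0.123, -0.05, -0.005, 0], [-1, 0.136, -0.0525, -0.005, 0], [-1, 0.15, -0.0545, -0.005, 0]])

```text
time_s: 4.88
tool_pos: [0.4332, 0.2194, 0.1206]
tool_rot: [-93.3, 90.0, -179.1]
force: [0.5, 0.4, 1.3]
grip_width: 0.0004
```

Request:
step_arm(deltas=[[-1, 0.005, -0.001, 0, 0], [-1, 0.01, -0.001, 0, 0], [-1, 0.014, -0.001, 0, 0], [-1, 0.016, -0.001, 0, 0], [-1, 0.016, -0.001, 0, 0]])

```text
time_s: 5.5
tool_pos: [0.4326, 0.2195, 0.1077]
tool_rot: [-2.4, 89.9, -88.2]
force: [-6.9, -2.4, 17.7]
grip_width: 0.0005
```

```bash
python3 - <<'E'
from h import *
o=monitor.get_obs(); print(o['tool_pos'],o['force'])
for n in("top","scene"):
    p,d=read_camera(n); W=cloud(n,d); cv2.imwrite(f"pics/{n}1.png",p[:,:,::-1]); p=p.astype(int)
    g=(p[...,1]>p[...,0]+25)&(p[...,1]>p[...,2]+15)&(W[...,0]>.40)&(W[...,0]<.66)&(W[...,1]>.05)&(W[...,1]<.4)&(W[...,2]>.06)
    q=W[g]; c=np.linalg.lstsq(np.c_[q[:,:2],np.ones(len(q))],q[:,2],rcond=None)[0]
    print(n,len(q),c.round(4),np.percentile(q,[1,99],axis=0).round(3).tolist(),'deg',np.degrees(np.arctan(-c[0])))
E
```

```text
[0.43257917 0.21950303 0.1076805 ] [-6.92570401 -2.40731788 17.70304287]
top 3334 [-0.5087 -0.1409  0.4042] [[0.427, 0.118, 0.082], [0.617, 0.339, 0.452]] deg 26.961934033180086
scene 2840 [-0.0011  0.0009  0.0895] [[0.427, 0.12, 0.085], [0.617, 0.337, 0.094]] deg 0.06588833043397302
```

Lid measures 0.07° (closed). Releasing and going to the jug.

Request:
step_arm(deltas=[[-1, -0.05, 0, 0, 0], [-1, -0.11, 0, 0, 0], [-1, -0.16, 0, 0.03, 0], [-1, -0.19, 0, 0.085, 0], [-0.5, -0.19, 0.015, 0.14, 0], [0, -0.19, 0.03, 0.195, 0], [1, -0.19, 0.04, 0.25, 0], [1, -0.19, 0.05, 0.305, 0], [1, -0.19, 0.06, 0.36, 0], [1, -0.19, 0.066, 0.415, 0], [1, -0.19, 0.066, 0.465, 0], [1, -0.19, 0.066, 0.485, 0]])

```text
time_s: 7.1
tool_pos: [0.533, -0.2636, 0.2949]
tool_rot: [-48.2, 89.9, -134.3]
force: [-0.3, 0.4, 0.3]
grip_width: 0.0727
```

```bash
python3 - <<'E'
from h import *
o=monitor.get_obs(); print(o['tool_pos'],o['qpos'],o['force'],o['grip_width'])
p,d=read_camera("scene"); W=cloud("scene",d)
a=cv2.resize(p[110:250,150:450],None,fx=2.6,fy=2.6); cv2.imwrite("pics/c2.png",a[:,:,::-1])
p=p.astype(int)
g=(p[...,1]>p[...,0]+25)&(p[...,1]>p[...,2]+15)&(W[...,0]>.40)&(W[...,0]<.66)&(W[...,1]>.05)&(W[...,1]<.4)&(W[...,2]>.06)
q=W[g]; c=np.linalg.lstsq(np.c_[q[:,:2],np.ones(len(q))],q[:,2],rcond=None)[0]; print('lid deg',np.degrees(np.arctan(-c[0])),len(q))
for z in(.26,.176): print(mv((.499,-.268,z),94.7))
E
```

```text
[ 0.53300427 -0.26363597  0.29485537] [ 40.75293366  11.56897934 -19.93598495  86.1232842    4.01487996
  83.02832066 -65.38788989] [-0.30949267  0.40312206  0.31120438] 0.07271692872160607
lid deg -0.025938043330439555 2854
(array([ 0.0347, -0.034 ,  0.0007]), np.float64(-0.851716385463078), np.float64(-86.15171638546306))
(array([ 0.1187, -0.034 ,  0.0006]), np.float64(-0.851716385463078), np.float64(-86.15171638546306))
```

View pics/c2.png

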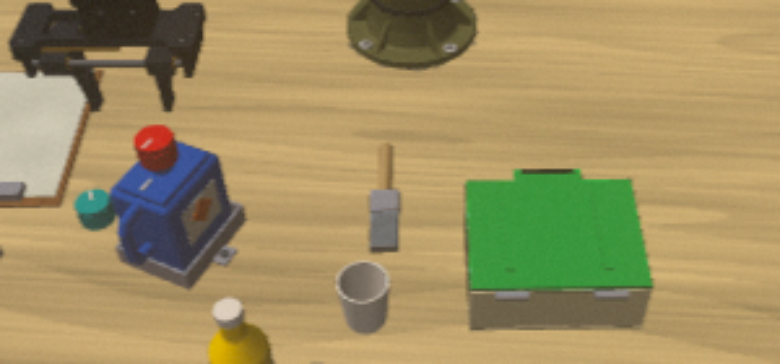

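The crop shows the lid flat on the box, at about (560,235). The red cap is on the jug at (157,148), clear of the open gripper above it. The teal look-alike is on the bench at (95,208).

Request:
step_arm(deltas=[[1, 0.0, -0.018, 0.0, 0], [1, 0.01, -0.034, 0.0, 0], [1, 0.03, -0.034, 0.0, 0], [1, 0.03, -0.034, 0.0, 0]])

```text
time_s: 7.65
tool_pos: [0.4993, -0.2599, 0.2645]
tool_rot: [-130.8, 89.9, 143.5]
force: [0.1, -0.1, 0.5]
grip_width: 0.0867
```

```bash
python3 - <<'E'
from h import *
o=monitor.get_obs(); print(o['tool_pos'],o['grip_width'],mv((.499,-.268,.176)))
E
```

```text
[ 0.49934979 -0.25994686  0.26448404] 0.08674542515810407 (array([ 0.0885, -0.0008,  0.0082]), None, np.float64(-85.6794003277033))
```

Request:
step_arm(deltas=[[1, 0.0, -0.001, 0.008, 0], [1, 0.03, -0.001, 0.008, 0], [1, 0.06, -0.001, 0.008, 0], [1, 0.08, -0.001, 0.008, 0], [1, 0.0885, -0.001, 0.008, 0], [1, 0.0885, -0.001, 0.008, 0]])

```text
time_s: 8.4
tool_pos: [0.4997, -0.2702, 0.1774]
tool_rot: [58.7, 90.0, -27.1]
force: [0.2, 0.0, 0.0]
grip_width: 0.087
```

Request:
step_arm(deltas=[[0.3, 0, 0, 0, 0], [0.1, 0, 0, 0, 0], [-0.1, 0, 0, 0, 0], [-0.5, 0, 0, 0, 0], [-1, 0, 0, 0, 0], [-1, 0, 0, 0, 0]], newtons=50)

```text
time_s: 9.15
tool_pos: [0.4993, -0.2697, 0.1771]
tool_rot: [-153.7, 90.0, 120.5]
force: [-0.4, 1.2, 1.4]
grip_width: 0.0475
```

```bash
python3 - <<'E'
from h import *
o=monitor.get_obs(); print(o['tool_pos'],o['grip_width'],o['force'],o['wrist_torque'],o['qpos'])
p,d=read_camera("scene"); cv2.imwrite("pics/c3.png",cv2.resize(p[90:250,140:300],(640,640))[:600,:,::-1])
E
```

```text
[ 0.49934656 -0.26965725  0.1770658 ] 0.04751039477777554 [-0.36855086  1.2082598   1.3854966 ] [0.3639575  0.11499162 0.01275153] [ 42.73142901  11.81155254 -19.21988043  99.40665107   4.10295714
  69.50076909 -63.34003009]
```

View pics/c3.png

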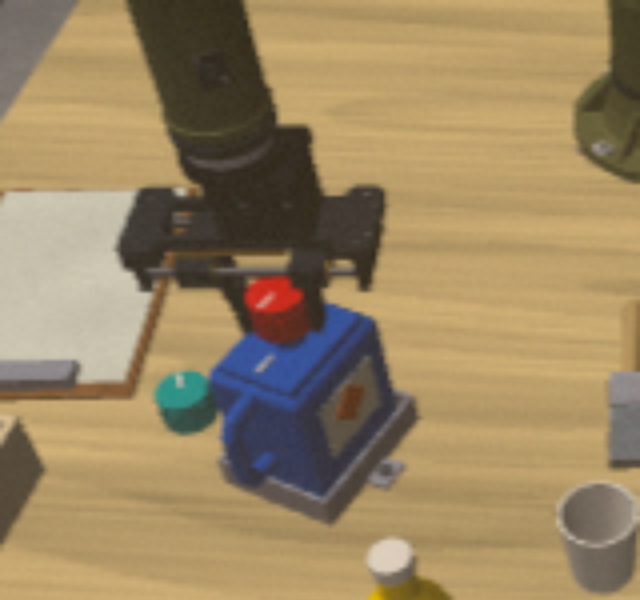

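Cap gripped squarely: the red cap at (275,305) is between both fingers, and the opening of 47.5 mm matches its diameter. Pressing down.

Request:
step_arm(deltas=[[-1, 0.002, 0, 0, 0], [-1, 0.004, 0, 0, 0], [-1, 0.006, 0, 0, 0], [-1, 0.007, 0, 0, 0], [-1, 0.007, 0, 0, 0]], newtons=55)

```text
time_s: 9.82
tool_pos: [0.4995, -0.2698, 0.1722]
tool_rot: [32.5, 90.0, -53.2]
force: [-4.3, 4.2, 13.0]
grip_width: 0.0474
```

Request:
step_arm(deltas=[[-1, 0.001, 0, 0, 0], [-1, 0.002, 0, 0, 0], [-1, 0.002, 0, 0, 0]])

```text
time_s: 10.2
tool_pos: [0.4996, -0.2698, 0.1707]
tool_rot: [28.9, 90.0, -56.8]
force: [-6.9, 4.2, 14.3]
grip_width: 0.0471
```

Request:
step_arm(deltas=[[-1, 0, 0, 0, -6], [-1, 0, 0, 0, -13], [-1, 0, 0, 0, -20], [-1, 0, 0, 0, -20]])

```text
time_s: 10.7
tool_pos: [0.5007, -0.27, 0.1711]
tool_rot: [39.2, 89.8, -26.5]
force: [-3.8, 3.4, 13.6]
grip_width: 0.0472
```

```bash
python3 - <<'E'
from h import *
o=monitor.get_obs(); print(o['tool_pos'],o['grip_width'],o['force'],o['wrist_torque'],o['qpos'],mv((0,0,0))[2])
p,d=read_camera("scene"); cv2.imwrite("pics/c4.png",cv2.resize(p[130:200,170:250],(640,560))[:,:,::-1])
E
```

```text
[ 0.5006899  -0.26997549  0.17110262] 0.047201443025623145 [-3.81107573  3.3592269  13.60524959] [0.76225228 0.74456803 0.00585507] [ 44.47820429  12.27192127 -21.28920052  99.74350032   4.76260767
  68.67232817 -43.7982326 ] -65.71098484339751
```

View pics/c4.png

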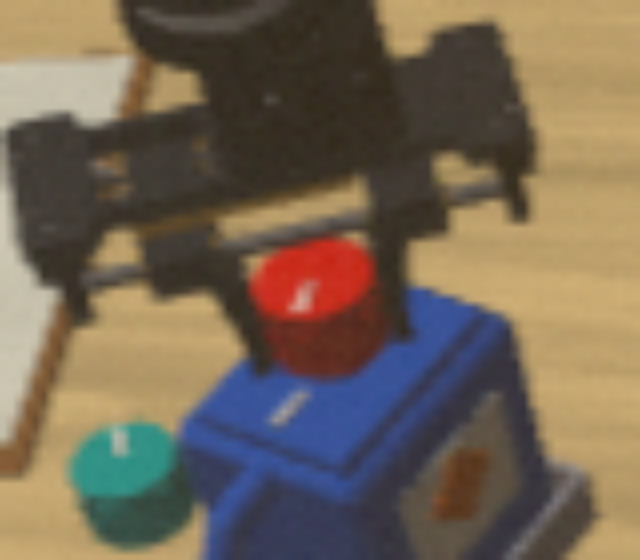

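The white mark at (305,295) has turned with the gripper, and the wrist torque is near zero, so the cap follows. Turning on.

Request:
step_arm(deltas=[[-1, 0, 0, 0, -7], [-1, 0, 0, 0, -14], [-1, 0, 0, 0, -21], [-1, 0, 0, 0, -28], [-1, 0, 0, 0, -35], [-1, 0, 0, 0, -42], [-1, 0, 0, 0, -48], [-1, 0, 0, 0, -52], [-1, 0, 0, 0, -52]])

```text
time_s: 11.88
tool_pos: [0.5007, -0.2697, 0.171]
tool_rot: [-8.8, 89.8, -22.5]
force: [-2.8, 4.3, 13.7]
grip_width: 0.0474
```

```bash
python3 - <<'E'
from h import *
o=monitor.get_obs(); print(o['tool_pos'],o['grip_width'],o['force'],o['wrist_torque'],o['qpos'],mv((0,0,0))[2])
p,d=read_camera("scene"); cv2.imwrite("pics/c5.png",cv2.resize(p[130:200,170:250],(640,560))[:,:,::-1])
E
```

```text
[ 0.50073904 -0.26966644  0.17102181] 0.047393688494844134 [-2.80965654  4.26939416 13.68098078] [0.81122593 0.72127019 0.04559451] [ 49.26459696  12.86840884 -26.82751664  99.57721026   6.18579026
  68.8370291    7.06359895] -13.732862537855505
```

View pics/c5.png

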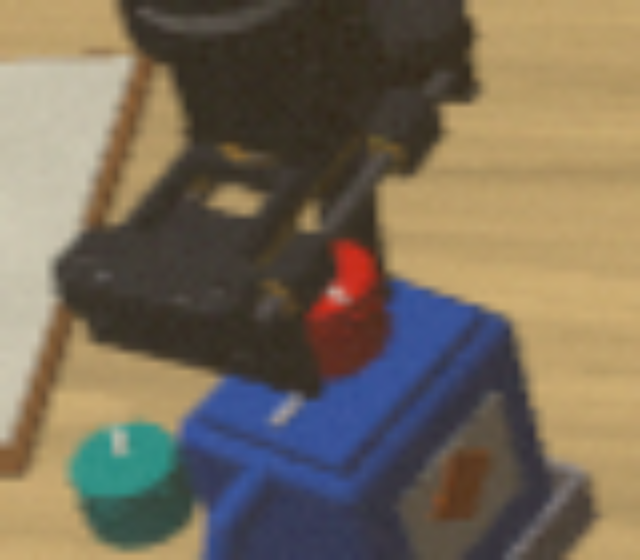

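Request:
step_arm(deltas=[[-1, -0.004, 0, 0, 0], [-1, -0.009, 0, 0, 0], [-1, -0.015, 0, 0, 0], [-1, -0.022, 0, 0, 0]])

```text
time_s: 12.42
tool_pos: [0.499, -0.2704, 0.1898]
tool_rot: [-161.1, 90.0, -174.9]
force: [-0.1, -0.3, -0.7]
grip_width: 0.0475
```

Free already (force about zero). Lifting on.

Request:
step_arm(deltas=[[-1, -0.015, 0, 0, 0], [-1, -0.03, 0, 0, 0], [-1, -0.045, 0, 0, 0], [-1, -0.054, 0, 0, 0], [-1, -0.058, 0, 0, 0], [-1, -0.058, 0, 0, 0], [-1, -0.058, 0, 0, 0]])

```text
time_s: 13.3
tool_pos: [0.4991, -0.2699, 0.2474]
tool_rot: [167.7, 89.9, 153.9]
force: [0.3, 0.6, -0.4]
grip_width: 0.047
```

```bash
python3 - <<'E'
from h import *
o=monitor.get_obs(); print(o['tool_pos'],o['grip_width'],o['force'],o['time_s'],mv((.4995,-.269,.25)))
p,d=read_camera("scene"); W=cloud("scene",d); q=p.astype(int)
r=(q[...,0]>120)&(q[...,1]<70)&(q[...,2]<70)&(np.hypot(W[...,0]-.5,W[...,1]+.268)<.06)
print("red",r.sum(),np.percentile(W[r],[2,50,98],axis=0).round(3).tolist())
g=(q[...,1]>q[...,0]+25)&(q[...,1]>q[...,2]+15)&(W[...,0]>.40)&(W[...,0]<.66)&(W[...,1]>.05)&(W[...,1]<.4)&(W[...,2]>.06)
c=np.linalg.lstsq(np.c_[W[g][:,:2],np.ones(g.sum())],W[g][:,2],rcond=None)[0]; print('lid deg',np.degrees(np.arctan(-c[0])))
nk=(np.hypot(W[...,0]-.5,W[...,1]+.269)<.02)&(W[...,2]>.165)&(W[...,2]<.19); print("neck",nk.sum(),W[nk].mean(0) if nk.any() else 0)
cv2.imwrite("pics/c6.png",cv2.resize(p[90:250,140:500],(800,356))[:,:,::-1])
E
```

```text
[ 0.49908402 -0.2699494   0.24743304] 0.047028714679821795 [ 0.34823308  0.60497625 -0.39712643] 13.3 (array([-0.0026,  0.001 ,  0.0002]), None, np.float64(-13.796907138715381))
red 46 [[0.475, -0.267, 0.257], [0.497, -0.257, 0.264], [0.52, -0.248, 0.267]]
lid deg -0.011191606638735514
neck 87 [ 0.50378698 -0.26795089  0.17616514]
```

View pics/c6.png

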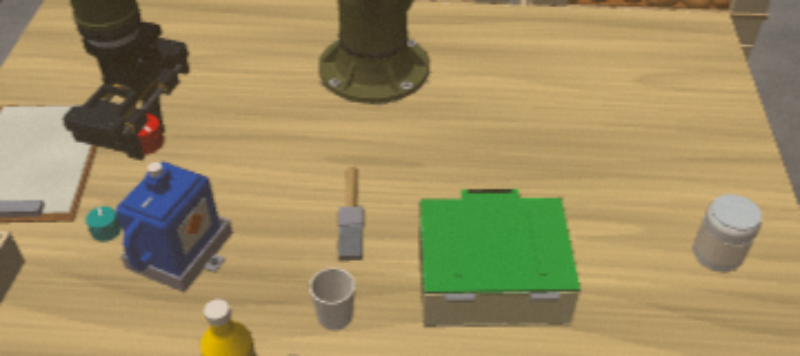

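The cap at (148,133) hangs in the gripper above the bare neck at (155,172), its top about 0.265 m up (7 cm above fitted). The lid is flat, and the cup and brush are where they were.

Request:
step_arm(deltas=[[-1, -0.001, 0, 0, 0], [-1, -0.001, 0, 0, 0], [-1, -0.001, 0, 0, 0]])

```text
time_s: 13.72
tool_pos: [0.4994, -0.2701, 0.249]
tool_rot: [-144.7, 90.0, -158.5]
force: [0.2, 0.1, 1.1]
grip_width: 0.0471
```

```bash
python3 -c "
from h import *
o=monitor.get_obs();print(o['tool_pos'],o['grip_width'],o['joint_velocities'].round(2));print(env.sign_off())"
```

```text
[ 0.49937957 -0.27005811  0.2489868 ] 0.047128010975723694 [ 0.12 -0.02 -0.02 -0.01 -0.01 -0.01  0.09]
the job is handed in; nothing more can be done
None
```

I closed the green lid first, then took the red cap off the jug. I handed the job in after about 14 s of robot time, and sign-off gave no verdict.

- **Lid:** I lowered it by the tab with the closed fingertips, at about 0.6 rad/s and with about 18 N at the end. The last picture measured it at -0.01°, so it is flat.
- **Cap:** I pressed it about 6 mm down (about 14 N) and turned the gripper 72° counter-clockwise. The white mark turned with it, and the cap came free with almost no force.
- **End pose:** The gripper holds the cap upright, within about 2 mm of the neck axis. Its top was measured at about 0.265 m, 7 cm above where it sat when fitted; a final 1–2 mm lift came after that.
- **Other objects:** In the last picture the neck is bare, and the cup, brush, flask and can look unmoved. I only judged those by eye and did not re-measure them.
- **Check that disagreed:** One top-camera lid reading gave 27°, because points on the arm were counted as lid. The scene camera gave 0.07° at the same moment.

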